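# Free a wedged packing insert

### The job

The folded cardboard insert is wedged aslant in the open white carton, with its high end caught under the folded-in end flap. Take it squarely by the grip wall across its middle, turn it level inside the carton so that its corners come free without forcing the carton, lift it out level, and set it down gently, upright and squarely inside the shallow dark-grey tray; let go and leave the other things alone.

Things in the scene. Friction and masses are not known exactly. Their poses are not given: they have to be found in the camera images.
- insert: Loose folded-cardboard insert, about 0.16 kg (sizes in mm): open tray 130 long (x) x 100 wide (y) x 75 high, walls 5 thick, an upright grip wall across its middle and a tall back panel at +x. Origin: centre of the underside; z up out of the tray. It starts leaning 30 degrees about y in the carton, +x end high, resting loosely on the carton's floor and rib, its lower +x corners under the flap.
- insert_grip (a point): Centre of the top edge of the insert's grip wall, 118 mm above the centre of its underside. The grip wall is 12 thick (along the insert's x) and, above the tray's rim (from 75 to 118), 70 wide along y, centred. At the insert's +x end (x 60 to 65) a 5 thick windowed back panel, 100 wide, rises to 155 above the underside; a tool that comes straight down while the insert leans meets it, one that comes along the insert's own z clears it. Axes as the insert's.
- insert_low (a point): Middle of the insert's lower -x edge (65 mm from the centre of the underside): at the start it rests on the carton floor. Leaning, the insert takes up 150 lengthwise, too much for the carton's 141 opening; within about 8 degrees of level it passes, with 5.5 to spare at each end when centred in the opening.
- carton: Open white carton, fixed (sizes in mm). Origin: centre of its underside on the bench; x runs from the low wall (robot's side, turned up to 30 degrees either way) to the flap end, z up. Inside 171 long (x -85.5 to 85.5), 118 wide; floor and walls 5 thick. The wall at -x is 85 high, the others 100.
- carton_flap (a point): Middle of the free edge of the end flap, on its top face, 100 mm above the bench, at carton x 55.5. The flap is level, 4 thick, fixed and rigid, and covers carton x 55.5 to 85.5 over the full width; so the opening runs from x -85.5 to 55.5. Axes as the carton's.
- carton_rib (a point): Middle of the top of a fixed rib that lies across the carton's floor, at carton x 5 to 17, its top 34 mm above the bench. The level insert's underside must stay above it. Axes as the carton's.
- tray: Shallow dark-grey open tray, fixed to the bench, 170 (x) x 140 (y) x 26 mm high, walls and floor 5 thick, inside 160 x 130. Origin: centre of its underside on the bench, z up. The insert stands in it with the long sides together, either way round.
- tape_roll: Bystander: clear packing-tape roll lying flat, 96 mm across, 48 high; origin at the centre of its underside.
- small_carton: Bystander: closed brown carton, 100 x 75 x 65 mm high; origin at the centre of its underside.
- scanner: Bystander: hand scanner lying flat, about 165 x 60 x 34 mm high; origin on its underside near the middle.
There are look-alikes about, which are no part of the job. What is shaped like the insert but red is not meant. Leave any red look-alike of the carton alone.

How it is judged:
By the outcome, as a careful person would: the job done as asked, in the order asked, and still so for the second after the job is handed in, with the robot touching nothing.
It also fails if it takes over 43 s, if anything falls off the work surface, if the arm or the gripper's body presses on something with over 40 N, if the wrist force passes 120 N, or if a joint passes its speed limit or range.

### The arm

A 6-joint arm with a two-finger parallel gripper is mounted at the origin on the work surface. World frame = base frame: x ahead of the robot, y to its left, z up, the work surface at z = 0. Lengths are in m, angles in rad, forces in N, time in s.
With the tool pointing down it reaches from about 0.325 to 0.85 m from the base axis. Payload 4.4 kg.
Tool frame: the origin (TCP) lies midway between the tips of the shut fingers; the grasp point (between the pads) lies r.tcp_to_grasp behind it (r.tcp_to_grasp is the distance from the TCP to the grasp point, in m); z points along the fingers, y is the line along which they close (so a half turn about z gives the same grasp; the last joint's range is limited). The gripper opens to 94 mm and grips with 3 to 60 N. Pads are 16 mm wide; open, the fingers measure 119 mm over their backs; the gripper's body (75 mm by 177 mm) begins 78 mm behind the grasp point.
Start: joints at [-1.266, 0.207, 1.542, -0, 1.393, -0.15], TCP at [0.253, -0.516, 0.205] pointing down, gripper open.
Joint ranges: [-2.73, 2.73], [-0.86, 2.22], [0.23, 2.46], [-1.11, 4.25], [0.08, 2.63], [-2.82, 2.82]. Speed limits (rad/s): [2.79, 2.79, 3.14, 3.14, 3.14, 3.14].

### API

Orientations are given as a 3x3 rotation matrix whose columns are the frame's x, y, z axes.
In Python, from workcell import r gives the robot as it stands. The module is installed in compiled form; this text tells all that it offers.
- The arm moves only by the tool servo_tool, never from a script. Its argument "steps" is a list that holds one entry, the list of rows, each a list of 7 numbers: the turn, a rotation vector about the tool's x, y, z in degrees, then the shift along the tool's x, y, z in cm, then the opening in per cent of the stroke, from 0 (shut) to 100 (fully open). A call has 1 to 20 rows; each row is the pose to reach, as a shift and turn from the pose commanded when the call began, along the tool's axes at that moment; what a row does not reach only later rows make up. A row lasts 1/10 s, in which the tool goes at most 50 mm and 8.59 degrees, less where a joint would pass 70% of its speed; a pose out of reach is approached as far as the arm can. A call with a gripper value outside its range is refused whole. The fingers move at their own pace and stop on an object; "force" is the grip in N (left out, the last holds). Time passes only in rows, so rows that repeat a pose let the fingers close. It gives the time, the measured TCP pose, the force, the opening and the grip force at its end, in the units of the state.
- r.get_obs(): the state, without advancing time (a new reading comes with each control period).
- r.read_camera(name): name is "scene" or "top" or "wrist"; returns the picture (400x640x3 uint8, red, green, blue); there is no depth.
- r.camera_params(name): a dict with "intrinsics" (3x3 intrinsics, pixels), "dist" ([k1, k2, p1, p2, k3] as OpenCV has them; the pictures are not rectified), "world_from_camera" (4x4, takes a point from camera to world coordinates); the wrist camera has in their place "T_tool_cam" (4x4, takes a point from camera to tool coordinates, whose origin is the TCP and whose axes are the flange's). Camera axes: x right, y down, z forward; pixel columns grow to the right and rows downward; lengths in m; the calibration is good to about 2 mm. A picture is of the moment at which its call begins: read the wrist's pose just before it. camera_params takes no time and is no camera call.
- r.hand_in(): hands the job in; it is judged then, once.
The state is a dict: "time_s": time; "qpos": joint angles; "qvel": joint speeds; "joint_efforts": joint torques, N m; "eef_pos": TCP position; "orientation": TCP orientation; "force": force on the tool from outside, world axes, zero at the start; "moment": the same for the moment, N m; "opening": finger opening in m; "grasp_force": force on a finger pad.
Only numpy, scipy, OpenCV 4.12 (cv2) and the standard library are available. Lean on these libraries where they do the work, as an engineer would, in place of code of your own. Each camera call takes 0.05 s, during which the arm holds its last target. There are 200 camera calls.

## Working session

There is one attempt and no reset: what is moved stays moved. The work goes in short steps, Python scripts to look and compute and a tool call to move; the robot and the scene stay as the last step left them, time stands still between calls to the robot, and variables do not carry over. Pictures are saved under pics/ and viewed, at most 10 in all, crops included, and the job is handed in when it is done.

Besides the shell and the picture viewer there is one more tool, called in YAML: its name, and indented under it one key for each argument. servo_tool: Moves the arm, as the interface text tells. Its arguments: {"type":"object","properties":{"steps":{"type":"array","items":{"type":"array","items":{"type":"array","items":{"type":"number"}}}},"force":{"type":"number"}},"required":["steps"]}

```bash
mkdir -p pics; python3 - <<'E'
from workcell import r
import cv2
for n in("scene","top"):
    im=r.read_camera(n); cv2.imwrite(f"pics/{n}0.png",im[:,:,::-1])
    p=r.camera_params(n); print(n,p)
print(r.tcp_to_grasp, r.get_obs())
print(r.camera_params("wrist"))
E
```

```text
scene {'intrinsics': array([[496.8415393 ,   0.        , 315.25654786],
       [  0.        , 496.8415393 , 199.74348254],
       [  0.        ,   0.        ,   1.        ]]), 'dist': array([-0.10094265,  0.        ,  0.        ,  0.        ,  0.        ]), 'world_from_camera': array([[-0.31292819,  0.75240466, -0.57962331,  1.33662166],
       [ 0.94971557,  0.25481182, -0.18196505,  0.26812635],
       [ 0.01078352, -0.60741927, -0.79430822,  1.24326814],
       [ 0.        ,  0.        ,  0.        ,  1.        ]])}
top {'intrinsics': array([[517.10964773,   0.        , 313.81583665],
       [  0.        , 517.10964773, 204.0894458 ],
       [  0.        ,   0.        ,   1.        ]]), 'dist': array([-0.1447521,  0.       ,  0.       ,  0.       ,  0.       ]), 'world_from_camera': array([[-0.01787657, -0.98183985,  0.18886754,  0.18554476],
       [-0.99975102,  0.02007614,  0.00973928,  0.00483906],
       [-0.01335415, -0.18864641, -0.98195428,  1.70343121],
       [ 0.        ,  0.        ,  0.        ,  1.        ]])}
0.0188 {'time_s': 0.1, 'qpos': array([-1.26548637e+00,  2
[... 655 characters left out ...]
[ 0.02368146,  0.0035119 , -0.00897412]), 'grasp_force': 0.0, 'opening': 0.0941177313520115}
{'intrinsics': array([[276.6471876 ,   0.        , 320.44449517],
       [  0.        , 276.6471876 , 199.63205118],
       [  0.        ,   0.        ,   1.        ]]), 'dist': array([-0.00091355,  0.        ,  0.        ,  0.        ,  0.        ]), 'T_tool_cam': array([[-7.63408596e-04, -9.61704667e-01, -2.74086759e-01,
         7.93500650e-02],
       [ 9.99999433e-01, -5.30720970e-04, -9.23106723e-04,
        -3.36811901e-04],
       [ 7.42292452e-04, -2.74087308e-01,  9.61704527e-01,
        -1.78452292e-01],
       [ 0.00000000e+00,  0.00000000e+00,  0.00000000e+00,
         1.00000000e+00]])}
```

View pics/scene0.png

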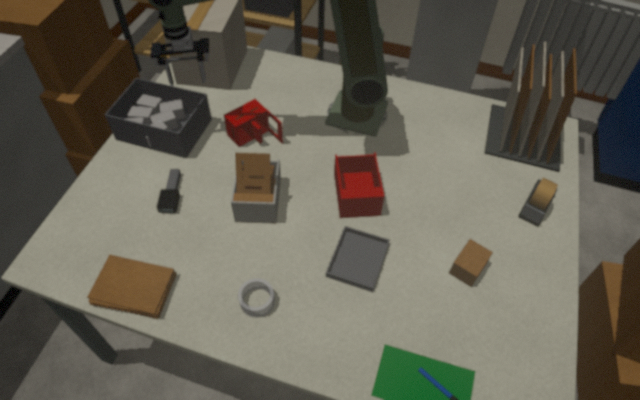

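View pics/top0.png

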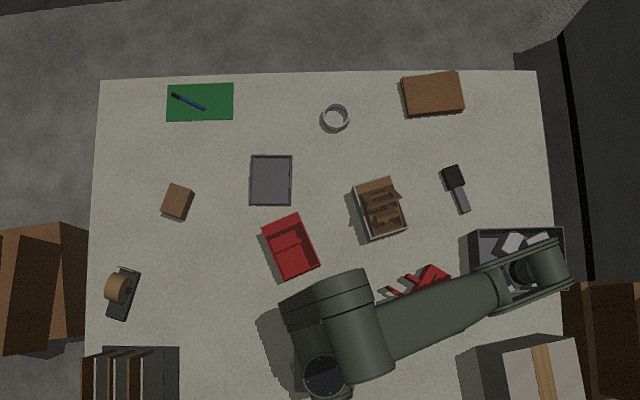

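The brown insert sits in the white carton at scene (257,187) and top (380,208). The red insert at scene (250,123) and the red carton at scene (358,185) / top (290,246) are the look-alikes. The dark-grey tray is at scene (358,258) / top (270,180). The brown insert and white carton fit the description; I'll confirm with an enlarged crop.

```bash
python3 - <<'E'
import cv2,numpy as np
a=cv2.imread("pics/scene0.png")[145:230,215:300];b=cv2.imread("pics/top0.png")[165:250,340:425]
c=np.hstack([cv2.resize(x,(400,400),interpolation=cv2.INTER_CUBIC) for x in(a,b)])
c=cv2.convertScaleAbs(c,alpha=1.5)
cv2.imwrite("pics/crop.png",c)
E
```

```text
(no output)
```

View pics/crop.png

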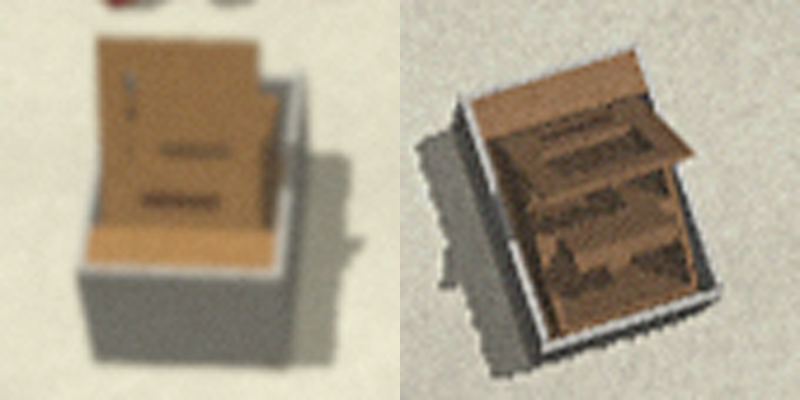

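The crop confirms it: brown insert leaning in the white carton, tall panel and slots visible. The flap is at the far end (top crop edge (462,97)-(635,48)). The low wall's corners are at crop (545,345) and (718,292).

```bash
cat >h.py <<'E'
from workcell import r
import cv2,numpy as np
def ray(name,uv,pose=None):
    p=r.camera_params(name)
    T=p["world_from_camera"] if "world_from_camera" in p else pose@p["T_tool_cam"]
    n=cv2.undistortPoints(np.float64(uv).reshape(-1,1,2),p["intrinsics"],p["dist"]).reshape(-1,2)
    return T[:3,3],np.c_[n,np.ones(len(n))]@T[:3,:3].T
def plane(name,uv,z,pose=None):
    o,d=ray(name,uv,pose); return o+d*((np.asarray(z)-o[2])/d[:,2])[:,None]
E
python3 - <<'E'
from h import *
c=lambda u,v:(340+u/4.706,165+v/4.706)
s=lambda u,v:(215+u/4.706,145+v/4.706)
P=plane("top",[c(62,97),c(235,48),c(145,345),c(318,292)],np.array([.1,.1,.085,.085]))
S=plane("scene",[s(80,275),s(278,272)],np.array([.1,.1]))
print(P.round(4),S.round(4))
for a,b in((0,1),(2,3),(2,0),(3,1)): print(np.linalg.norm((P[b]-P[a])[:2]),np.degrees(np.arctan2(*(P[b]-P[a])[1::-1])))
print("centre",P.mean(0), S.mean(0))
im=cv2.imread("pics/top0.png"); sub=im[140:220,230:310].astype(int)
m=((sub.max(2)<135)&(sub.max(2)-sub.min(2)<40)).astype(np.uint8)
k=max(cv2.findContours(m,0,2)[0],key=cv2.contourArea); rc=cv2.minAreaRect(k+np.array([230,140])); print(rc)
B=plane("top",cv2.boxPoints(rc),np.full(4,.026));print(B.round(4),B.mean(0))
for i in range(4):
  d=B[(i+1)%4]-B[i];print(np.hypot(*d[:2]),np.degrees(np.arctan2(d[1],d[0])))
im=cv2.imread("pics/scene0.png"); sub=im[215:300,315:400].astype(int)
m=((sub.max(2)<115)).astype(np.uint8)
k=max(cv2.findContours(m,0,2)[0],key=cv2.contourArea); q=cv2.approxPolyDP(k,6,True).reshape(-1,2)+[315,215]
print(q, plane("scene",q,np.full(len(q),.026)).round(3))
E
```

```text
[[ 0.5512 -0.1055  0.1   ]
 [ 0.583  -0.2243  0.1   ]
 [ 0.3834 -0.1567  0.085 ]
 [ 0.4167 -0.2748  0.085 ]] [[ 0.5921 -0.2169  0.1   ]
 [ 0.551  -0.1027  0.1   ]]
0.12301219301637294 -75.01404712255376
0.12275975300272776 -74.26826210134216
0.17543611421864233 16.97241830272412
0.17383024171272113 16.904092423123654
centre [ 0.4835779  -0.19030884  0.0925    ] [ 0.57151067 -0.1598208   0.1       ]
((269.5, 179.5), (79.0, 79.0), 90.0)
[[0.7367 0.3035 0.026 ]
 [0.7299 0.0339 0.026 ]
 [0.4586 0.0382 0.026 ]
 [0.4637 0.2994 0.026 ]] [0.59721973 0.1687431  0.026     ]
0.26976562849696384 -91.45957426312896
0.27128159343075925 179.08360012624723
0.26125308690785193 88.893199477614
0.2731031749963954 0.867539513753058
[[345 227]
 [326 276]
 [373 291]
 [388 239]] [[0.517 0.105 0.026]
 [0.691 0.101 0.026]
 [0.695 0.236 0.026]
 [0.517 0.236 0.026]]
```

```bash
cat >>h.py <<'E'
from scipy.spatial.transform import Rotation as Ro
C=np.array([.4836,-.1903,0]); PSI=np.radians(16.5); Z=Ro.from_euler('z',PSI).as_matrix()
def tool(th,o,g,C=C,Z=Z):
    "tool pose when insert lean th (deg), insert origin o=(x,z) mm in carton frame, grasp point g mm above its underside"
    R=Ro.from_euler('y',-th,degrees=True).as_matrix(); I=Z@R
    p=C+Z@(np.array([o[0],o[2] if len(o)>2 else 0,o[1]])/1e3)+I[:,2]*(g/1e3-r.tcp_to_grasp)
    return np.c_[I[:,1],I[:,0],-I[:,2]],p
def rel(R,p,R0=None,p0=None):
    ob=r.get_obs()
    R0=ob["orientation"] if R0 is None else R0; p0=ob["eef_pos"] if p0 is None else p0
    return np.r_[Ro.from_matrix(R0.T@R).as_rotvec(degrees=True),R0.T@(p-p0)*100].round(2)
E
python3 - <<'E'
from h import *
R,p=tool(30,(11.1,37.5),195); print(p,R.round(3)); print(rel(R,p))
E
```

```text
[ 0.40977088 -0.21216918  0.19009368] [[-0.284  0.83   0.479]
 [ 0.959  0.246  0.142]
 [ 0.     0.5   -0.866]]
[-24.95  20.92 -78.44  27.44 -20.34   1.48]
```

```bash
python3 - <<'E'
from h import *
for z in(0.,.07,.15): print(z,plane("scene",[(225,118),(265,103),(283,138),(245,145)],np.full(4,z)).round(3).tolist(),plane("top",[(385,285),(433,265),(450,275)],np.full(3,z)).round(3).tolist())
E
```

```text
0.0 [[0.18, -0.443, 0.0], [0.059, -0.335, 0.0], [0.208, -0.208, 0.0], [0.282, -0.32, 0.0]] [[0.239, -0.206, 0.0], [0.3, -0.368, 0.0], [0.266, -0.423, 0.0]]
0.07 [[0.246, -0.403, 0.07], [0.131, -0.301, 0.07], [0.272, -0.181, 0.07], [0.341, -0.287, 0.07]] [[0.237, -0.198, 0.07], [0.296, -0.353, 0.07], [0.263, -0.406, 0.07]]
0.15 [[0.32, -0.357, 0.15], [0.213, -0.262, 0.15], [0.344, -0.151, 0.15], [0.409, -0.249, 0.15]] [[0.234, -0.188, 0.15], [0.29, -0.335, 0.15], [0.259, -0.386, 0.15]]
```

servo_tool:
  steps:
    - [[0, 0, 0, 0, 0, -5, 100], [0, 0, 0, 0, 0, -10, 100], [0, 0, -8, 4, -3, -14, 50], [0, 0, -16, 8, -6, -14, 50], [0, 0, -24, 12, -9, -14, 50], [0, 0, -32, 16, -12, -14, 50], [0, 0, -40, 20, -15, -14, 50], [0, 0, -48, 24, -18, -14, 50]]

```text
time_s: 0.9
eef_pos: [0.3844, -0.2572, 0.3451]
orientation: [[0.269, 0.963, -0.0], [0.963, -0.269, 0.0], [0.0, -0.0, -1.0]]
force: [-0.4, -0.3, -0.5]
opening: 0.0494
grasp_force: 0.0
```

```bash
python3 - <<'E'
from h import *
R,p=tool(30,(11.1,37.5),205); print(p); print(rel(R,p))
E
```

```text
[ 0.40497678 -0.21358926  0.19875393]
[-29.21   8.38 -31.35   4.75   0.81  14.63]
```

servo_tool:
  steps:
    - [[-7.3, 2.1, -7.8, 1.2, 0.2, 1, 50], [-10.9, 3.1, -11.7, 1.8, 0.3, 2, 50], [-14.6, 4.2, -15.7, 2.4, 0.4, 3, 50], [-18.2, 5.2, -19.5, 3, 0.5, 5, 50], [-21.9, 6.3, -23.5, 3.6, 0.6, 7, 50], [-25.5, 7.3, -27.4, 4.2, 0.7, 9, 50], [-29.2, 8.4, -31.35, 4.75, 0.8, 12, 50], [-29.2, 8.4, -31.35, 4.75, 0.8, 14.6, 50], [-29.2, 8.4, -31.35, 4.75, 0.8, 14.6, 50], [-29.2, 8.4, -31.35, 4.75, 0.8, 14.6, 50]]

```text
time_s: 1.9
eef_pos: [0.4049, -0.2157, 0.1996]
orientation: [[-0.279, 0.832, 0.48], [0.96, 0.241, 0.14], [0.001, 0.5, -0.866]]
force: [-0.9, 0.4, 0.0]
opening: 0.0469
grasp_force: 0.0
```

```bash
python3 - <<'E'
from h import *
o=r.get_obs(); im=r.read_camera("wrist"); cv2.imwrite("pics/w1.png",im[:,:,::-1])
T=np.eye(4);T[:3,:3]=o["orientation"];T[:3,3]=o["eef_pos"];np.save("w1.npy",T)
p=r.camera_params("wrist"); 
R,q=tool(30,(11.1,37.5),118+18.8)
W=np.linalg.inv(T@p["T_tool_cam"])
I=np.c_[R[:,1],R[:,0],-R[:,2]]
for y in(-.035,.035):
  for x in (-.006,.006):
    X=W[:3,:3]@(q+I[:,0]*x+I[:,1]*y)+W[:3,3]; print(x,y,(p["intrinsics"]@X/X[2])[:2].round(1))
E
```

```text
-0.006 -0.035 [315.7 241.5]
0.006 -0.035 [328.  241.4]
-0.006 0.035 [314.9 170.4]
0.006 0.035 [328.1 170.3]
```

View pics/w1.png

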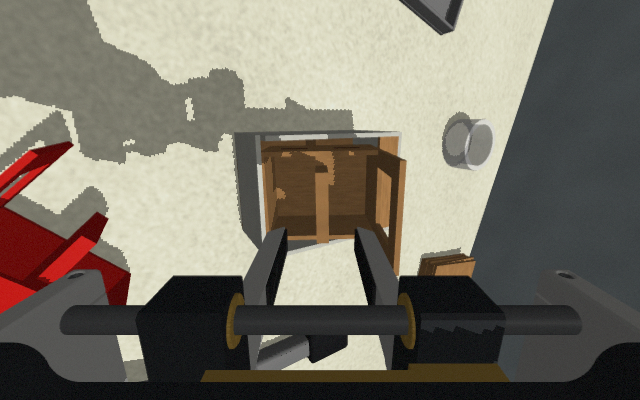

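The wrist view shows the grip wall's top edge at columns ~316–329, rows ~165–243, right where predicted (315–328, 170–241). Enlarged check of that area.

```bash
python3 - <<'E'
from h import *
im=cv2.imread("pics/w1.png")[120:270,225:425]
cv2.imwrite("pics/w1c.png",cv2.convertScaleAbs(cv2.resize(im,None,fx=4,fy=4,interpolation=cv2.INTER_CUBIC),alpha=1.3))
E
```

```text
(no output)
```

View pics/w1c.png

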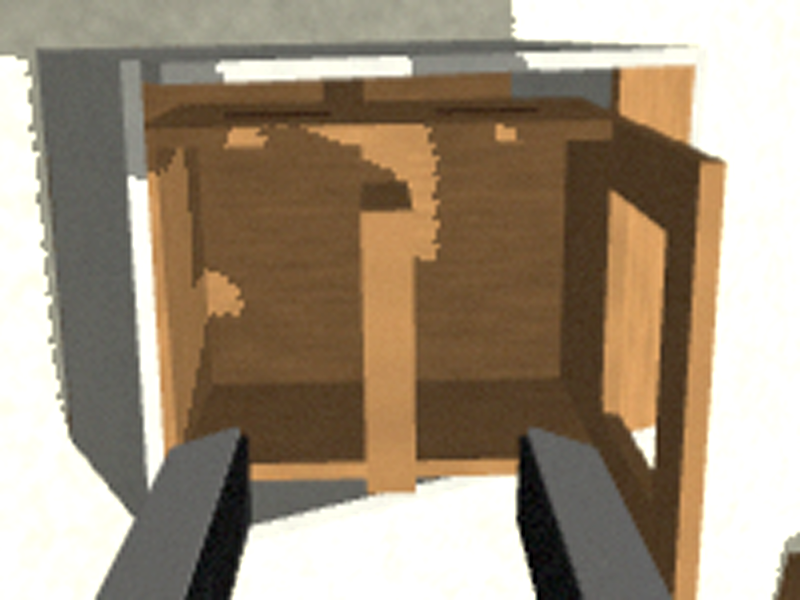

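Measured corners (315,173), (328.5,173), (317,243), (328.5,243) put the wall about 2 mm toward −y and 0.6 mm toward +x of prediction. Now the descent along the insert's z.

```bash
sed -i 's/^C=.*/PSI=np.radians(16.5); Z=Ro.from_euler("z",PSI).as_matrix(); C=np.array([.4836,-.1903,0])+Z@[.0006,-.0019,0]/' h.py; sed -i 's/+Z@\[\(.*\),0\]$/+Z@np.array([\1,0])/;s/ PSI=np.radians(16.5); Z=Ro.from_euler(.z.,PSI).as_matrix()$//' h.py; grep -n "PSI" h.py; python3 - <<'E'
from h import *
print(r.get_obs()["eef_pos"])
for g in(160,100):
  R,p=tool(30,(11.1,37.5),g); print(p,rel(R,p))
E
```

```text
11:PSI=np.radians(16.5); Z=Ro.from_euler("z",PSI).as_matrix(); C=np.array([.4836,-.1903,0])+Z@np.array([.0006,-.0019,0])
[ 0.40544245 -0.2164347   0.20079941]
[ 0.42766515 -0.20885026  0.15978279] [ 0.04  0.23 -0.2   0.11 -0.02  4.72]
[ 0.45642974 -0.2003298   0.10782126] [ 0.04  0.23 -0.2   0.14 -0.03 10.72]
```

servo_tool:
  steps:
    - [[0, 0.2, 0, 0.1, 0, 2, 50], [0, 0.2, 0, 0.1, 0, 4, 50], [0, 0.2, 0, 0.1, 0, 6, 50], [0, 0.2, 0, 0.1, 0, 8, 50], [0, 0.2, 0, 0.1, 0, 9.5, 50], [0, 0.2, 0, 0.1, 0, 10.5, 50], [0, 0.2, 0, 0.1, 0, 10.5, 50], [0, 0.2, 0, 0.1, 0, 10.5, 50]]

```text
time_s: 2.75
eef_pos: [0.4557, -0.2008, 0.1096]
orientation: [[-0.281, 0.831, 0.48], [0.96, 0.243, 0.142], [0.001, 0.501, -0.866]]
force: [-0.2, 0.1, 0.3]
opening: 0.0472
grasp_force: 0.0
```

```bash
python3 - <<'E'
from h import *
o=r.get_obs();print(o["eef_pos"],o["force"])
R,p=tool(30,(11.1,37.5),100);print(rel(R,p))
E
```

```text
[ 0.45565366 -0.20081612  0.10963   ] [-0.20841583  0.08124056  0.28797773]
[ 0.04  0.02 -0.18  0.02 -0.01  0.2 ]
```

servo_tool:
  steps:
    - [[0, 0, 0, 0, 0, 0.1, 10], [0, 0, 0, 0, 0, 0.1, 5], [0, 0, 0, 0, 0, 0.1, 5], [0, 0, 0, 0, 0, 0.1, 5], [0, 0, 0, 0, 0, 0.1, 5], [0, 0, 0, 0, 0, 0.1, 5]]
  force: 25

```text
time_s: 3.35
eef_pos: [0.4556, -0.2004, 0.1079]
orientation: [[-0.281, 0.831, 0.479], [0.96, 0.242, 0.142], [0.002, 0.5, -0.866]]
force: [0.1, -0.3, 1.8]
opening: 0.012
grasp_force: 25.0
```

```bash
python3 - <<'E'
from h import *
o=r.get_obs();print(o["eef_pos"],o["force"],o["opening"],o["grasp_force"])
R0,p0=tool(30,(11.1,37.5),100)
print(rel(R0,p0))
s,c=lambda t:np.sin(np.radians(t)),lambda t:np.cos(np.radians(t))
for t in(28,26,24,22,20,18,16,14,12,10,8,6,4,2,0):
    cz=37.5+(30-t)/30*10
    lo=-85.5+65*c(t)+75*s(t); hi=55.5-65*c(t)+np.tan(np.radians(t))*(96-cz-65*s(t))
    cx=(lo+hi)/2
    rib=min(cz+np.tan(np.radians(t))*(x-cx)-34 for x in(5,17))
    print(t,round(lo,1),round(hi,1),round(cx,1),round(cz,1),"rib",round(rib,1),"floor",round(cz-65*s(t)-5,1),rel(*tool(t,(cx,cz),100),R0,p0))
E
```

```text
[ 0.45556475 -0.20036447  0.10792606] [ 0.06607704 -0.26732929  1.76866699] 0.012021634120418246 24.98911052942276
[ 0.01 -0.01 -0.24 -0.02  0.07  0.05]
28 7.1 12.6 9.9 38.2 rib 1.6 floor 2.7 [ 2.    0.    0.    0.    0.21 -0.11]
26 5.8 11.1 8.4 38.8 rib 3.2 floor 5.3 [ 4.    0.    0.    0.    0.4  -0.23]
24 4.4 9.5 6.9 39.5 rib 4.6 floor 8.1 [ 6.    0.    0.    0.    0.59 -0.34]
22 2.9 8.0 5.4 40.2 rib 6.0 floor 10.8 [ 8.    0.   -0.    0.    0.77 -0.44]
20 1.2 6.4 3.8 40.8 rib 7.3 floor 13.6 [10.    0.    0.    0.    0.95 -0.53]
18 -0.5 4.9 2.2 41.5 rib 8.4 floor 16.4 [12.    0.    0.    0.    1.12 -0.62]
16 -2.3 3.3 0.5 42.2 rib 9.5 floor 19.3 [14.    0.    0.    0.    1.28 -0.69]
14 -4.3 1.8 -1.3 42.8 rib 10.4 floor 22.1 [16.    0.    0.    0.    1.43 -0.77]
12 -6.3 0.2 -3.1 43.5 rib 11.2 floor 25.0 [18.   -0.    0.    0.    1.58 -0.83]
10 -8.5 -1.4 -4.9 44.2 rib 11.9 floor 27.9 [20.    0.   -0.    0.    1.72 -0.89]
8 -10.7 -2.9 -6.8 44.8 rib 12.5 floor 30.8 [22.   -0.    0.    0.    1.86 -0.94]
6 -13.0 -4.6 -8.8 45.5 rib 12.9 floor 33.7 [24.    0.    0.    0.    1.98 -0.98]
4 -15.4 -6.2 -10.8 46.2 rib 13.3 floor 36.6 [26.    0.    0.    0.    2.1  -1.02]
2 -17.9 -7.8 -12.9 46.8 rib 13.5 floor 39.6 [28.    0.   -0.    0.    2.2  -1.06]
0 -20.5 -9.5 -15.0 47.5 rib 13.5 floor 42.5 [30.    0.   -0.    0.    2.3  -1.08]
```

servo_tool:
  steps:
    - [[1, 0, 0, 0, 0.1, -0.06, 5], [2, 0, 0, 0, 0.21, -0.11, 5], [3, 0, 0, 0, 0.3, -0.17, 5], [4, 0, 0, 0, 0.4, -0.22, 5], [5, 0, 0, 0, 0.5, -0.27, 5], [6, 0, 0, 0, 0.59, -0.32, 5], [7, 0, 0, 0, 0.68, -0.36, 5], [8, 0, 0, 0, 0.77, -0.4, 5], [8, 0, 0, 0, 0.77, -0.4, 5]]

```text
time_s: 4.25
eef_pos: [0.4605, -0.1988, 0.1153]
orientation: [[-0.282, 0.89, 0.359], [0.96, 0.26, 0.107], [0.002, 0.374, -0.927]]
force: [-0.2, 0.4, -1.0]
opening: 0.0119
grasp_force: 25.0
```

```bash
python3 - <<'E'
from h import *
R0,p0=tool(30,(11.1,37.5),100)
R1=R0@Ro.from_rotvec([8,0,0],degrees=True).as_matrix(); p1=p0+R0@np.array([0,.0077,-.004])
print(rel(R1,p1))
for t,cx,cz in((20,3.9,40.8),(18,2.3,41.5),(16,.6,42.2),(14,-1.2,42.8),(12,-3,43.5),(10,-4.9,44.2),(8,-6.8,45),(6,-8.8,45.5),(4,-10.8,46.2),(2,-12.9,46.8),(0,-15,47.5)):
    print(t,rel(*tool(t,(cx,cz),100),R1,p1))
E
```

```text
[-0.01 -0.07 -0.18 -0.03  0.02  0.03]
20 [ 2.    0.   -0.    0.    0.16 -0.15]
18 [ 4.    0.    0.    0.    0.32 -0.26]
16 [ 6.    0.    0.   -0.    0.47 -0.36]
14 [ 8.    0.    0.    0.    0.61 -0.45]
12 [10.    0.    0.    0.    0.75 -0.54]
10 [12.    0.   -0.   -0.    0.88 -0.62]
8 [14.    0.    0.    0.    1.01 -0.7 ]
6 [16.    0.    0.   -0.    1.12 -0.75]
4 [18.    0.   -0.    0.    1.23 -0.81]
2 [20.    0.   -0.    0.    1.32 -0.85]
0 [22.    0.    0.   -0.    1.42 -0.89]
```

servo_tool:
  steps:
    - [[1, 0, 0, 0, 0.08, -0.08, 5], [2, 0, 0, 0, 0.16, -0.15, 5], [4, 0, 0, 0, 0.32, -0.26, 5], [6, 0, 0, 0, 0.47, -0.36, 5], [8, 0, 0, 0, 0.61, -0.45, 5], [10, 0, 0, 0, 0.75, -0.54, 5], [12, 0, 0, 0, 0.88, -0.62, 5], [14, 0, 0, 0, 1.01, -0.7, 5], [16, 0, 0, 0, 1.12, -0.75, 5], [18, 0, 0, 0, 1.23, -0.81, 5], [20, 0, 0, 0, 1.32, -0.85, 5], [21, 0, 0, 0, 1.37, -0.87, 5], [22, 0, 0, 0, 1.42, -0.89, 5], [22, 0, 0, 0, 1.42, -0.89, 5], [22, 0, 0, 0, 1.42, -0.89, 5]]

```text
time_s: 5.75
eef_pos: [0.4692, -0.1959, 0.1284]
orientation: [[-0.281, 0.96, -0.001], [0.96, 0.281, 0.003], [0.003, -0.0, -1.0]]
force: [0.2, -0.5, -0.9]
opening: 0.0121
grasp_force: 25.0
```

```bash
python3 - <<'E'
from h import *
o=r.get_obs();print(o["eef_pos"],o["force"],o["moment"],o["opening"]);print(rel(*tool(0,(-15,47.5),100)))
w=r.read_camera("wrist");t=r.read_camera("top")
cv2.imwrite("pics/w2.png",np.vstack([w[100:300,200:500],cv2.resize(t[165:250,330:457],(300,200),interpolation=2)])[:,:,::-1])
E
```

```text
[ 0.46924376 -0.1959405   0.12838274] [ 0.21845228 -0.53644443 -0.94780888] [-0.00399555 -0.11736505 -0.01229659] 0.01207768445689858
[-0.01 -0.19 -0.19 -0.06  0.1  -0.03]
```

View pics/w2.png

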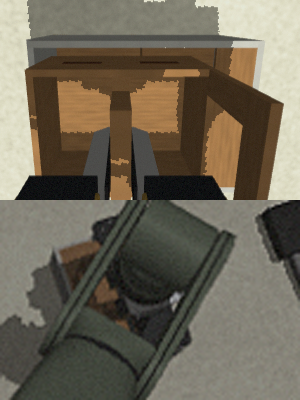

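Level in the opening, panel clear of the flap, forces near nil. Lift straight up, then refine the tray's position from the stored top picture.

servo_tool:
  steps:
    - [[0, 0, 0, 0, 0.05, -0.5, 5], [0, 0.1, 0, 0, 0.05, -1, 5], [0, 0.1, 0, 0, 0.05, -1.5, 5], [0, 0.1, 0, 0, 0.05, -2.2, 5], [0, 0.1, 0, 0, 0.05, -3, 5], [0, 0.1, 0, 0, 0.05, -4, 5], [0, 0.1, 0, 0, 0.05, -5, 5], [0, 0.1, 0, 0, 0.05, -6, 5], [0, 0.1, 0, 0, 0.05, -7.5, 5], [0, 0.1, 0, 0, 0.05, -9, 5], [0, 0.1, 0, 0, 0.05, -10.5, 5], [0, 0.1, 0, 0, 0.05, -12, 5], [0, 0.1, 0, 0, 0.05, -12.5, 5], [0, 0.1, 0, 0, 0.05, -12.5, 5]]

```text
time_s: 7.25
eef_pos: [0.4706, -0.1966, 0.2548]
orientation: [[-0.281, 0.96, 0.001], [0.96, 0.281, 0.003], [0.003, 0.002, -1.0]]
force: [0.9, -0.0, -1.3]
opening: 0.0117
grasp_force: 25.0
```

```bash
python3 - <<'E'
from h import *
im=cv2.imread("pics/top0.png"); g=cv2.GaussianBlur(im[145:216,240:302],(3,3),0).max(2)
t,m=cv2.threshold(g,0,255,cv2.THRESH_BINARY_INV+cv2.THRESH_OTSU); 
k=max(cv2.findContours(m,0,2)[0],key=cv2.contourArea); rc=cv2.minAreaRect(k+np.array([240,145])); print(t,rc)
B=plane("top",cv2.boxPoints(rc),np.full(4,.026));print(B.round(4),B.mean(0))
for i in range(4):
  d=B[(i+1)%4]-B[i];print(np.hypot(*d[:2]),np.degrees(np.arctan2(d[1],d[0])))
o=r.get_obs();print(o["eef_pos"],o["force"],o["qpos"].round(2))
Zt=np.eye(3); print(rel(np.c_[[0,1,0],[1,0,0],[0,0,-1]],np.array([.606,.169,o["eef_pos"][2]])))
E
```

```text
104.0 ((270.1410827636719, 180.1904296875), (42.78548049926758, 51.890350341796875), 2.12109637260437)
[[0.5085 0.2404 0.026 ]
 [0.6871 0.2353 0.026 ]
 [0.678  0.0904 0.026 ]
 [0.5003 0.0985 0.026 ]] [0.5934524  0.16613761 0.026     ]
0.17866391226519615 -1.6363134899993208
0.14517386977316005 -93.58499807052631
0.17790946231605123 177.4065559656397
0.14217885173071704 86.68813181889593
[ 0.47055066 -0.196578    0.25478372] [ 0.87242007 -0.02974532 -1.29245297] [-0.57  0.03  1.63  0.    1.48 -0.85]
[ 0.06 -0.18 16.31 31.28 23.27  0.13]
```

servo_tool:
  steps:
    - [[0, -0.1, 0.8, 1, 1, 0, 5], [0, -0.2, 2.4, 3, 3, 0, 5], [0, -0.2, 4.8, 5.5, 5.5, 0, 5], [0, -0.2, 7.2, 8, 8, 0, 5], [0, -0.2, 9.6, 10.5, 10.5, 0, 5], [0, -0.2, 12, 13, 13, 0, 5], [0, -0.2, 14.4, 15.5, 15.4, 0, 5], [0, -0.2, 16, 17.7, 17.5, 0, 5], [0, -0.2, 17.3, 19, 18.8, 0, 5], [0, -0.2, 17.3, 19.6, 19.3, 0, 5], [0, -0.2, 17.3, 19.6, 19.3, 0, 5], [0, -0.2, 17.3, 19.6, 19.3, 0, 5]]

```text
time_s: 8.45
eef_pos: [0.5996, 0.0454, 0.2539]
orientation: [[0.017, 1.0, -0.002], [1.0, -0.017, 0.001], [0.001, -0.002, -1.0]]
force: [-0.2, -0.4, -0.7]
opening: 0.0116
grasp_force: 25.0
```

```bash
python3 - <<'E'
from h import *
o=r.get_obs(); im=r.read_camera("wrist"); cv2.imwrite("pics/w3.png",im[:,:,::-1])
T=np.eye(4);T[:3,:3]=o["orientation"];T[:3,3]=o["eef_pos"];np.save("w3.npy",T);print(T.round(4))
E
```

```text
[[ 1.740e-02  9.998e-01 -2.400e-03  5.996e-01]
 [ 9.998e-01 -1.740e-02  6.000e-04  4.540e-02]
 [ 5.000e-04 -2.400e-03 -1.000e+00  2.539e-01]
 [ 0.000e+00  0.000e+00  0.000e+00  1.000e+00]]
```

View pics/w3.png

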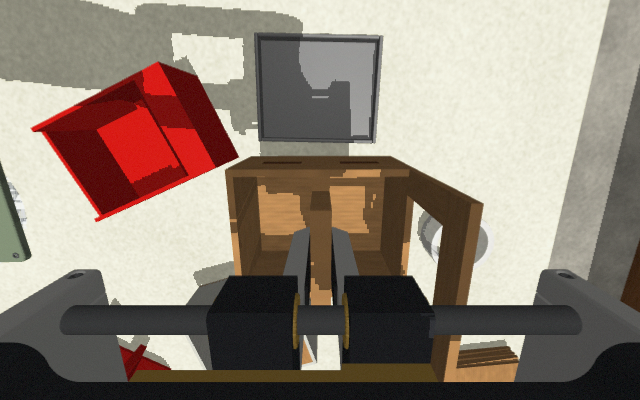

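The tray shows whole: rim corners at (255,33), (382,36), (377,143) and (258,140). The insert hangs level and square in the fingers.

```bash
python3 - <<'E'
from h import *
T=np.load("w3.npy")
B=plane("wrist",[(255,33),(382,36),(376.5,143),(258,140)],np.full(4,.026),T);print(B.round(4),B.mean(0))
for i in range(4):
  d=B[(i+1)%4]-B[i];print(np.hypot(*d[:2]),np.degrees(np.arctan2(d[1],d[0])))
E
```

```text
[[0.5162 0.2375 0.026 ]
 [0.682  0.2309 0.026 ]
 [0.6799 0.0935 0.026 ]
 [0.5093 0.1008 0.026 ]] [0.59685119 0.16565816 0.026     ]
0.16591440067931415 -2.287176464422931
0.13742268840935545 -90.87925870407194
0.17080968981060482 177.54585541359538
0.13689185512645494 87.07743685719709
```

servo_tool:
  steps:
    - [[0, -0.1, 0.5, 1, 0, 0, 5], [0, -0.1, 1.3, 3, -0.1, 0, 5], [0, -0.1, 1.3, 5.5, -0.2, 0, 5], [0, -0.1, 1.3, 8, -0.3, 0, 5], [0, -0.1, 1.3, 10.3, -0.4, 0.5, 5], [0, -0.1, 1.3, 11.6, -0.5, 1.5, 5], [0, -0.1, 1.3, 12, -0.5, 3.5, 5], [0, -0.1, 1.3, 12, -0.5, 5.5, 5], [0, -0.1, 1.3, 12, -0.5, 7.5, 5], [0, -0.1, 1.3, 12, -0.5, 9.5, 5], [0, -0.1, 1.3, 12, -0.5, 11.5, 5], [0, -0.1, 1.3, 12, -0.5, 13, 5], [0, -0.1, 1.3, 12, -0.5, 14, 5], [0, -0.1, 1.3, 12, -0.5, 14.7, 5], [0, -0.1, 1.3, 12, -0.5, 15.2, 5], [0, -0.1, 1.3, 12, -0.5, 15.5, 5], [0, -0.1, 1.3, 12, -0.5, 15.7, 5], [0, -0.1, 1.3, 12, -0.5, 15.7, 5], [0, -0.1, 1.3, 12, -0.5, 15.7, 5]]

```text
time_s: 10.4
eef_pos: [0.5975, 0.1664, 0.0981]
orientation: [[0.04, 0.999, -0.0], [0.999, -0.04, -0.0], [-0.0, -0.0, -1.0]]
force: [-0.2, 0.0, -0.9]
opening: 0.012
grasp_force: 25.0
```

```bash
python3 - <<'E'
from h import *
o=r.get_obs();print(o["eef_pos"],o["force"],o["orientation"].round(4))
w=r.read_camera("wrist");t=r.read_camera("scene")
cv2.imwrite("pics/w4.png",np.vstack([w[60:340,100:540],cv2.resize(t[200:300,290:447],(440,280),interpolation=2)])[:,:,::-1])
E
```

```text
[0.5974529  0.16642272 0.09809121] [-0.23859924  0.02738374 -0.92606341] [[ 3.990e-02  9.992e-01 -1.000e-04]
 [ 9.992e-01 -3.990e-02 -5.000e-04]
 [-5.000e-04 -1.000e-04 -1.000e+00]]
```

View pics/w4.png

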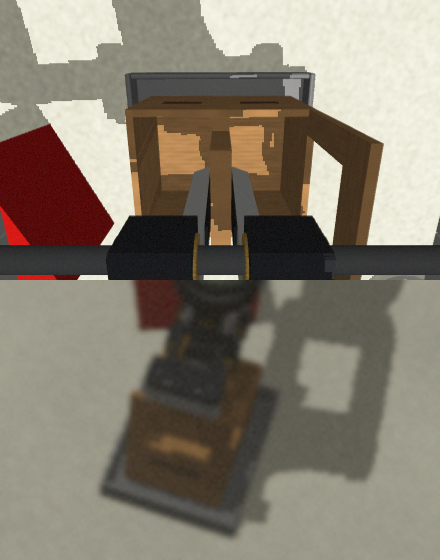

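The insert sits inside the tray's outline, centred and square, about 12 mm above its floor. Lowering the rest slowly.

servo_tool:
  steps:
    - [[0, 0, 0, 0, 0, 0.3, 5], [0, 0, 0, 0, 0, 0.6, 5], [0, 0, 0, 0, 0, 0.8, 5], [0, 0, 0, 0, 0, 0.9, 5], [0, 0, 0, 0, 0, 1, 5], [0, 0, 0, 0, 0, 1.05, 5], [0, 0, 0, 0, 0, 1.1, 5], [0, 0, 0, 0, 0, 1.1, 5], [0, 0, 0, 0, 0, 1.1, 5]]

```text
time_s: 11.4
eef_pos: [0.5972, 0.1663, 0.0867]
orientation: [[0.04, 0.999, -0.001], [0.999, -0.04, -0.001], [-0.001, -0.001, -1.0]]
force: [0.1, -0.5, -1.4]
opening: 0.0119
grasp_force: 25.0
```

servo_tool:
  steps:
    - [[0, 0, 0, 0, 0, 0.03, 5], [0, 0, 0, 0, 0, 0.06, 5], [0, 0, 0, 0, 0, 0.09, 5], [0, 0, 0, 0, 0, 0.09, 5], [0, 0, 0, 0, 0, 0.09, 5]]

```text
time_s: 11.9
eef_pos: [0.5973, 0.1665, 0.0865]
orientation: [[0.04, 0.999, -0.0], [0.999, -0.04, -0.0], [-0.0, -0.0, -1.0]]
force: [-2.9, 1.4, 5.7]
opening: 0.0117
grasp_force: 25.0
```

Contact at about 6 N. Ease off, open, and back straight up.

servo_tool:
  steps:
    - [[0, 0, 0, 0, 0, -0.03, 5], [0, 0, 0, 0, 0, -0.03, 15], [0, 0, 0, 0, 0, -0.03, 25], [0, 0, 0, 0, 0, -0.03, 40], [0, 0, 0, 0, 0, -0.03, 45], [0, 0, 0, 0, 0, -0.03, 45], [0, 0, 0, 0, 0, -1, 45], [0, 0, 0, 0, 0, -3, 45], [0, 0, 0, 0, 0, -6, 45], [0, 0, 0, 0, 0, -10, 45], [0, 0, 0, 0, 0, -14, 45], [0, 0, 0, 0, 0, -18, 45], [0, 0, 0, -4, 0, -20, 45], [0, 0, 0, -8, 0, -20, 45], [0, 0, 0, -12, 0, -20, 45], [0, 0, 0, -12, 0, -20, 45]]

```text
time_s: 13.5
eef_pos: [0.5927, 0.0421, 0.2871]
orientation: [[0.046, 0.999, 0.001], [0.999, -0.046, -0.003], [-0.003, 0.001, -1.0]]
force: [0.1, 1.1, -0.1]
opening: 0.0425
grasp_force: 0.0
```

```bash
python3 - <<'E'
from h import *
o=r.get_obs();print(o["time_s"],o["eef_pos"],o["force"])
w=r.read_camera("wrist");t=r.read_camera("scene")
cv2.imwrite("pics/w5.png",np.hstack([w[0:300,170:470],cv2.resize(t[100:310,200:410],(300,300))])[:,:,::-1])
E
```

```text
13.5 [0.59265029 0.04211044 0.2870553 ] [ 0.11963425  1.0985575  -0.09127942]
```

View pics/w5.png

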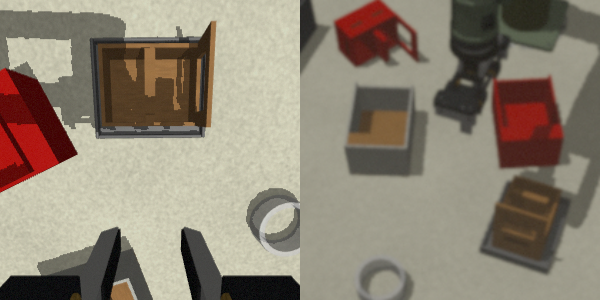

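The insert stands upright and square in the tray, the carton and other things are undisturbed, and the gripper is clear.

```bash
python3 -c "
from workcell import r
print(r.hand_in())"
```

```text
the job is handed in; nothing more can be done
None
```

The insert was turned level, lifted out of the carton, and set down upright and square in the dark-grey tray; I let go and handed the job in after about 13.5 s of robot time.

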